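# Move the press-and-turn safety cap from the empty solvent bottle to the fresh one

## Robot

A 7-joint arm with a two-finger parallel gripper is mounted at the origin on a cart in front of the work surface, level with it; the furniture and walls round the work are solid. World frame = base frame: x ahead of the robot, y to its left, z up, the work surface at z = 0. Lengths are in mm, angles in rad, forces in N, time in s.
With the tool pointing down it reaches from about 400 to 875 mm from the base axis. Payload 4.4 kg.
Tool frame: the origin (TCP) lies at the very end of the fingers, on their centre line; the grasp point (between the pads) lies 19 mm behind it; z points along the fingers, y is the direction in which the jaws open and shut (so a half turn about z gives the same grasp; the last joint's range is limited). The gripper opens to 85 mm and grips with 20 to 120 N. Pads are 22 mm wide; open, the fingers measure 114 mm over their backs; the gripper's body (76 mm by 85 mm) begins 54 mm behind the grasp point. The pads swing forward as they close: fully open they stand 13 mm farther back than shut.
Start: joints at [-1.271, 0.628, 0.038, 1.517, -0.027, 0.996, -0.02], TCP at [232.48, 607.018, 231.313] pointing down, gripper open.
Joint ranges: [-3.06, 3.06], [-0.37, 2.12], [-1.25, 1.32], [0.18, 2.47], [-1.1, 4.24], [0.23, 1.98], [-2.94, 2.94]. Speed limits (rad/s): [2.57, 2.57, 3.14, 3.14, 3.14, 3.14, 3.14].

## Interface

Orientations are given as [roll, pitch, yaw] about the fixed x, y, z axes, in that order (R = Rz(yaw) Ry(pitch) Rx(roll)).
In Python, from cell import ctrl gives the robot as it stands. The module is installed in compiled form; this text tells all that it offers.
- The arm moves only by the shell command python3 -m jog 'ROWS'. ROWS is text: rows parted by semicolons, each of 7 numbers parted by spaces: the shift along the tool's x, y, z in mm, then the turn, a rotation vector about the tool's x, y, z in degrees, then the opening, from -1 (shut) to 1 (fully open). In form: x y z wx wy wz claw; .... A call has 1 to 8 rows; each row is the pose to reach, as a shift and turn from the pose commanded when the call began, along the tool's axes at that moment; what a row does not reach only later rows make up. A row lasts 1/8 s, in which the tool goes at most 62.5 mm and 10.7 degrees, less where a joint would pass 70% of its speed; a pose out of reach is approached as far as the arm can. A call with a gripper value outside its range is refused whole. The fingers move at their own pace and stop on an object; the grip force is fixed at half the most. Time passes only in rows, so rows that repeat a pose let the fingers close. It gives the time, the measured TCP pose, the force and the opening at its end, in the units of the state.
- ctrl.read_state(): the state, without advancing time (a new reading comes with each control period).
- ctrl.get_image(name): name is "scene" or "side" or "wrist"; returns a dict with "image" (384x512x3 uint8, red, green, blue), "z_map" (384x512 float32, mm along the optical axis (not along the pixel's ray), 0 where there is no reading), "vertical_fov" (degrees; the focal length in pixels is half the picture's height over the tangent of half this angle, whatever the lens; pixels are square), "cx", "cy" (the principal point, pixels), "k1" (the pictures are not rectified: a ray, as slopes to the right and down, at radius r is drawn at 1 + k1 r^2 times it, then the intrinsics apply), "extrinsics" (4x4, takes a point from world to camera coordinates); the wrist camera has in their place "hand_eye" (4x4, takes a point from camera to tool coordinates, whose origin is the TCP and whose axes are the flange's). Camera axes: x right, y down, z forward; pixel columns grow to the right and rows downward; lengths in mm; the calibration is good to about 2 mm. A picture is of the moment at which its call begins: read the wrist's pose just before it.
- ctrl.finish_job(): hands the job in, once; it reports no verdict.
The state is a dict: "clock": time; "qpos": joint angles; "qd": joint speeds; "tau": joint torques, N m; "eef_pos": TCP position; "tool_rot": TCP orientation; "force": force on the tool from outside, world axes, zero at the start; "torque": the same for the moment, N m; "width": finger opening in mm.
Only numpy, scipy, OpenCV 4.12 (cv2) and the standard library are available. Lean on these libraries where they do the work, as an engineer would, in place of code of your own. Each camera call takes 0.05 s, during which the arm holds its last target.

## Task

Take the white child-resistant cap off the empty brown solvent bottle (turning it alone only makes it click round: press it down while you turn it anticlockwise) and screw it onto the open white bottle until it is snug, without overtightening it. Leave the tools, the parts and the tall things beside the bottles where they stand.

Things in the scene. Friction and masses are not known exactly. Their poses are not given: they have to be found in the camera images.
- cap_grip (a point): the point to grip the cap: on its upright axis, 16 mm above the lower edge of its ribbed white shell, which is round, 50 mm across and 27 mm high (its top, with two red arrows, is 11 mm above this point). Turns and sinks with the shell. Free height below the shell down to the bottle's shoulder: 20 mm
- cap: the threaded inner cap inside the shell, 44 mm across; the whole cap weighs 0.17 kg. Origin on the axis at its lower edge, 22 mm below cap_grip when unpressed; z up. Three lugs, 3 mm thick, 5 mm wide and centred 4 mm above the origin, stand inwards to 16 mm from the axis at headings 0, 120 and 240 degrees from its x axis. Lifting the shell lifts it too
- cap_mouth (a point): on the cap's axis at the underside of its springy liner, 16 mm above the origin of cap. It meets a bottle's rim at first touch of the liner; screwed on and let go it lies below the rim by as much as the thread has drawn it down: 0.6 to 2.4 mm when snug, best about 1.5 (1.3 on the brown bottle at the start)
- cap_shell (a joint): how far the shell is pressed down on the inner cap: 0 free, 0.0045 m fully down; spring of 5 N at 0 and 10 N fully down. Beyond about 0.003 m its dogs lock it to the inner cap both ways, after up to 30 degrees of idle turn until they meet. They may first ride on one another (at about 0.0015 m), so keep pressing with 12 to 18 N while turning
- cap_turn (a joint): turn of the shell on the inner cap, rad, anticlockwise from above positive, any value. A ratchet of 30 degree clicks (0.02 N m): unpressed, the shell only clicks round anticlockwise; clockwise it carries the inner cap along after up to 30 degrees, pressed or not
- bottle_empty: brown square bottle, 80 mm wide, wearing the cap, wedged in a grey steel stand 112 mm square; both are fixed. Origin at the centre of the stand's underside, z up. Same neck and thread as bottle_full; its cap is drawn down with the lugs 41 degrees clockwise of the ridges' beginnings, so it is free once the inner cap has turned 50 to 80 degrees anticlockwise
- bottle_empty_rim (a point): centre of the brown bottle's rim, 150 mm above its origin
- bottle_full: open white square bottle, like the brown one, fixed in its stand. Origin at the stand's underside, rim 150 mm above. Neck 29 mm across with three thread ridges out to 37 mm, beginning at headings 0, 120, 240 degrees from its x axis and falling clockwise over 72 degrees, 0.07 mm a degree. With its lugs 8 to 40 degrees anticlockwise of the beginnings the cap drops on; else it rides 3 to 7 mm high
- bottle_full_rim (a point): centre of the white bottle's rim, 150 mm above its origin. Screwing on: the torque rises when the lugs are about 27 degrees clockwise of the ridges' beginnings; snug from 30 to 56 degrees (0.05 to 0.3 N m, best about 46 degrees and 0.15 N m); beyond about 60 it is overtight and jumps its thread, loose again. It sinks up to 4 mm on the way: follow it down
- gauge_stand: dial gauge on a loose magnetic base 50 x 58 mm, 52 mm high, with a steel pillar 12 mm thick on its middle, 235 mm tall; at 205 mm an arm reaches 80 mm along its x axis and carries a 42 mm dial. Origin under the base's centre
- sprayer: green trigger-spray bottle, 76 mm across to 140 mm up, 246 mm tall, its red head 22 mm wide reaching 58 mm along its -x axis and 32 mm along +x; loose, can be knocked over. Origin under its centre
- grease_tin: flat round green tin with white lid, 67 mm across, 38 mm high, loose; origin under its centre
- crank: small grey steel crank, 67 x 49 mm, 50 mm high, loose; origin under its centre
- marker: white and blue paint marker, 131 mm long, 16 mm thick, loose; lies along its y axis; origin under its centre
- drift: brass drift, 111 mm long, 14 mm thick, loose; lies along its y axis; origin under its centre
- bushing: flanged bronze bushing, 44 mm across, 28 mm high, loose; origin under its centre
- screwdriver: screwdriver with yellow handle, 214 mm long, 31 mm thick, loose; lies along its y axis; origin under its centre

How it is judged (in metres and radians):
On the way:
1. the cap is off the brown bottle, lifted clear of its rim (z of cap_mouth in the frame of bottle_empty_rim above 0.02 m), for 0.1 s.
At the end, for the whole second after the job is handed in: the cap sits on the white bottle, centred within 4 mm and upright within 0.06 rad, released and at rest, drawn down by its thread 0.6 to 2.4 mm below the liner's first touch of the rim (snug) (horizontal distance between cap_mouth and bottle_full_rim below 0.004 m and angle between cap's own z axis and vertical below 0.06 rad and z of cap_mouth in the frame of bottle_full_rim between -0.0024 and -0.0006 m and value of joint cap_shell below 0.0015 m and linear speed of cap below 0.01 m/s).
It fails at once if the cap is overtightened on the white bottle (drawn down over 2.4 mm without being pressed) (z of cap_mouth in the frame of bottle_full_rim below -0.0024 m and horizontal distance between cap_mouth and bottle_full_rim below 0.006 m and value of joint cap_shell below 0.002 m).
It fails at once if the gauge stand or the sprayer is pushed over 20 mm or tipped over 0.2 rad (distance of any of gauge_stand, sprayer from where it was at the start of the episode above 0.02 m or angle between any of gauge_stand, sprayer's own z axis and vertical above 0.2 rad).
It fails at once if a tool or part lying about is moved over 25 mm (distance of any of grease_tin, crank, marker, drift, bushing, screwdriver from where it was at the start of the episode above 0.025 m).
It also fails if it takes over 64 s, if anything falls off the work surface, if the arm or the gripper's body presses on something with over 40 N, if the wrist force passes 120 N, or if a joint passes its speed limit or range.

## Working session

There is one attempt and no reset: what is moved stays moved. The work goes in short steps, Python scripts to look and compute and a shell command to move; the robot and the scene stay as the last step left them, time stands still between calls to the robot, and variables do not carry over. Pictures are saved under pics/ and viewed, and the job is handed in when it is done.

```bash
mkdir -p pics; cat > h.py <<'E'
import numpy as np, cv2
from cell import ctrl
def grab(n,fn=None):
    s=ctrl.read_state(); d=ctrl.get_image(n)
    if fn: cv2.imwrite('pics/'+fn,cv2.cvtColor(d['image'],cv2.COLOR_RGB2BGR))
    return s,d
E
python3 - <<'E'
from h import *
import pickle
print(ctrl.read_state())
for n in ('scene','side','wrist'):
    s,d=grab(n,n+'0.png'); pickle.dump((s,d),open(n+'0.pkl','wb'))
    print(n,{k:v for k,v in d.items() if k not in('image','z_map')})
E
```

```text
{'clock': 0.0, 'qpos': array([-1.2708352 ,  0.629325  ,  0.03847534,  1.51833717, -0.02703267,
        0.99631693, -0.01996553]), 'qd': array([-4.56340286e-05,  2.30379984e-04,  8.46415607e-04, -2.88672615e-03,
        8.33722028e-04, -6.66392724e-04, -7.16622198e-04]), 'tau': array([-3.95297238e-04, -5.63402259e+01,  1.22680563e+00, -1.93444973e+01,
        1.11456175e-02,  1.07161907e-02, -2.33818434e-05]), 'eef_pos': array([232.24168883, 606.43902735, 230.41325085]), 'tool_rot': array([-3.13972505e+00,  1.52168928e-05,  2.77582192e+00]), 'force': array([ 0.42833763,  0.17504474, -0.38394718]), 'torque': array([-0.02592919, -0.01861272, -0.0312604 ]), 'width': 85.44515630157606}
scene {'vertical_fov': 51.30428575094122, 'cx': 259.89428264046444, 'cy': 185.39631980748584, 'k1': -0.06871958585307027, 'extrinsics': array([[ 7.42151347e-01, -6.69940525e-01, -1.97755271e-02,
        -4.07346526e+02],
       [-4.76247656e-01, -5.06360815e-01, -7.18878916e-01,
         3.34095650e+02],
       [ 4.71592566e-01,  5.42935004e-01, -6.94853965e-01,
         1.26411187e+03],
       [ 0.00000000
[... 320 characters left out ...]
18101e-01, -9.24244220e-01,
         1.34597575e+02],
       [ 1.25481623e-01, -9.15735136e-01, -3.81685109e-01,
         1.15673778e+03],
       [ 0.00000000e+00,  0.00000000e+00,  0.00000000e+00,
         1.00000000e+00]])}
wrist {'vertical_fov': 70.54201866835578, 'cx': 253.8266047974639, 'cy': 189.61063943944973, 'k1': 0.012440551687730313, 'hand_eye': array([[-7.25919801e-04, -9.45320305e-01, -3.26142599e-01,
         8.45068826e+01],
       [ 9.99999583e-01, -5.05245735e-04, -7.61324790e-04,
        -7.93928016e-01],
       [ 5.54913625e-04, -3.26143015e-01,  9.45320277e-01,
        -1.43422666e+02],
       [ 0.00000000e+00,  0.00000000e+00,  0.00000000e+00,
         1.00000000e+00]])}
```

View pics/scene0.png

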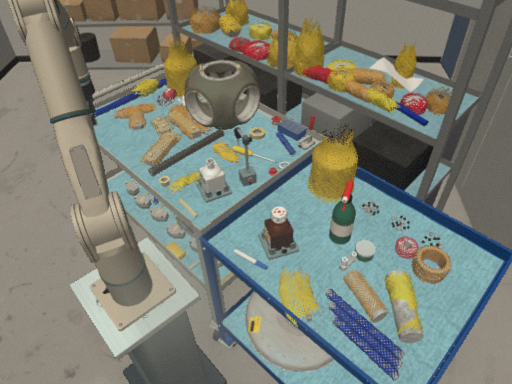

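View pics/side0.png

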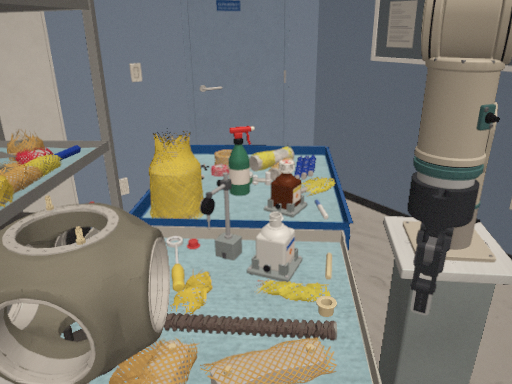

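View pics/wrist0.png

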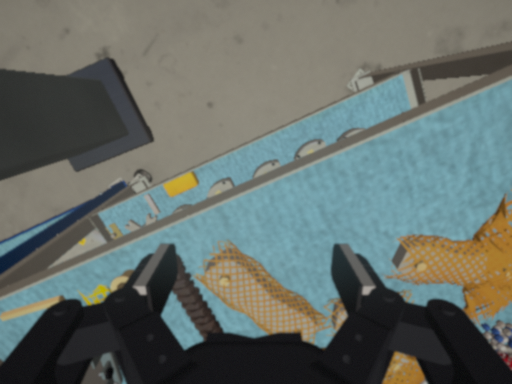

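The scene view shows the white bottle at about (212,170) and the capped brown bottle at (279,215). The gauge stand is at (248,160) and the sprayer at (345,215). Next I'll turn these pixels into positions.

```bash
cat >> h.py <<'E'
from scipy.spatial.transform import Rotation as Rn
def cloud(s,d):
    h,w=d['z_map'].shape; f=h/2/np.tan(np.radians(d['vertical_fov'])/2)
    K=np.array([[f,0,d['cx']],[0,f,d['cy']],[0,0,1.]])
    v,u=np.mgrid[0:h,0:w]
    p=cv2.undistortPoints(np.stack([u,v],-1).reshape(-1,1,2).astype(float),K,np.array([d['k1'],0,0,0,0.])).reshape(h,w,2)
    z=d['z_map'][...,None].astype(float)
    P=np.concatenate([p*z,z],-1)
    if 'extrinsics' in d:
        E=np.linalg.inv(d['extrinsics'])
    else:
        T=np.eye(4);T[:3,:3]=Rn.from_euler('xyz',s['tool_rot']).as_matrix();T[:3,3]=s['eef_pos']
        E=T@d['hand_eye']
    W=P@E[:3,:3].T+E[:3,3]; W[d['z_map']<=0]=np.nan
    return W
def proj(s,d,X):
    h,w=d['z_map'].shape; f=h/2/np.tan(np.radians(d['vertical_fov'])/2)
    K=np.array([[f,0,d['cx']],[0,f,d['cy']],[0,0,1.]])
    if 'extrinsics' in d: E=d['extrinsics']
    else:
        T=np.eye(4);T[:3,:3]=Rn.from_euler('xyz',s['tool_rot']).as_matrix();T[:3,3]=s['eef_pos']
        E=np.linalg.inv(T@d['hand_eye'])
    return cv2.projectPoints(np.atleast_2d(X).astype(float),cv2.Rodrigues(E[:3,:3])[0],E[:3,3],K,np.array([d['k1'],0,0,0,0.]))[0].reshape(-1,2)
E
python3 - <<'E'
from h import *
import pickle
for n,pts in (('scene',dict(wtop=(212,163),wfront=(212,180),wstand=(214,195),btop=(279,213),bbody=(279,238),gaugebase=(248,178),pillar=(248,158),dial=(240,132),spr=(342,225),sprhead=(348,188),tin=(365,249),crank=(348,260),mark=(250,260),yel=(333,180),wood=(188,207),bush=(166,180))),
 ('side',dict(wtop=(276,217),wbody=(275,240),btop=(287,167),bbody=(287,190),gbase=(229,245),pil=(227,210),dial=(209,205),spr=(239,170),sh=(240,131),scr=(178,275),bush=(326,303),drift=(329,265)))):
    s,d=pickle.load(open(n+'0.pkl','rb')); W=cloud(s,d); print(n)
    for k,(u,v) in pts.items(): print(k,np.round(W[v,u]))
s,d=pickle.load(open('scene0.pkl','rb'))
# big crop
for n,(x0,x1,y0,y1) in dict(scene=(150,400,120,290),side=(150,350,100,330)).items():
    s,d=pickle.load(open(n+'0.pkl','rb')); im=d['image'][y0:y1,x0:x1]
    im=cv2.resize(im,None,fx=3 if n=='scene' else 2.6,fy=3 if n=='scene' else 2.6,interpolation=cv2.INTER_CUBIC)
    cv2.imwrite(f'pics/{n}c.png',im[...,::-1])
E
```

```text
scene
wtop [469. 171. 149.]
wfront [449. 156.  86.]
wstand [444. 149.  14.]
btop [ 464. -189.  168.]
bbody [ 441. -214.   86.]
gaugebase [586. 110.  39.]
pillar [696. 239.  -1.]
dial [615. 179. 211.]
spr [ 616. -329.  109.]
sprhead [ 645. -308.  243.]
tin [ 642. -416.   40.]
crank [ 581. -398.   19.]
mark [ 348. -173.   11.]
yel [ 764. -165.  102.]
wood [337. 172.   6.]
bush [358. 360.   5.]
side
wtop [467. 199. 147.]
wbody [467. 223.  98.]
btop [ 465. -156.  154.]
bbody [ 462. -135.   84.]
gbase [594. 159.  40.]
pil [600. 136. 130.]
dial [623. 224. 182.]
spr [ 641. -266.  100.]
sh [ 639. -297.  233.]
scr [691. 292.  27.]
bush [344. 335.  10.]
drift [333. 180.  11.]
```

View pics/scenec.png

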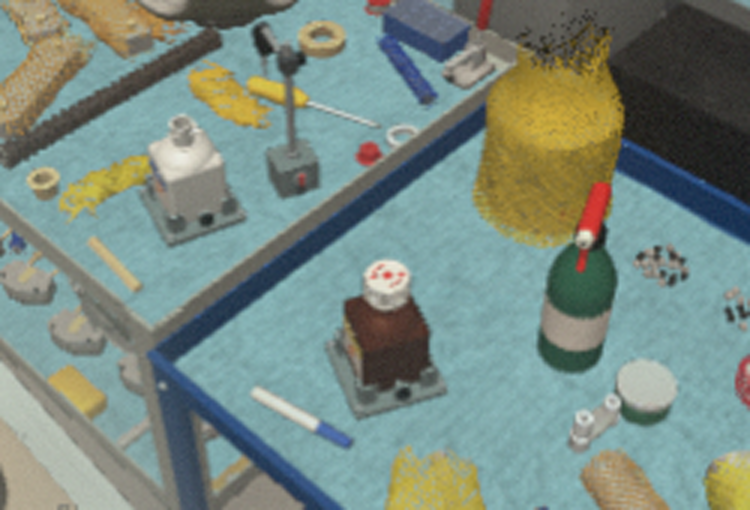

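View pics/sidec.png

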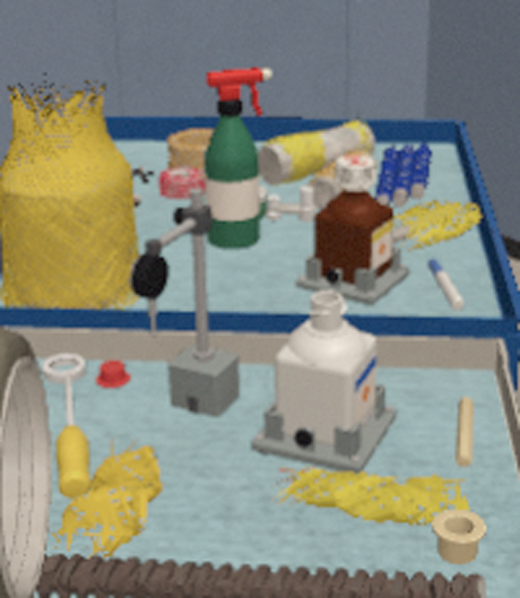

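```bash
cat >> h.py <<'E'
def circ(p):
    A=np.c_[2*p,np.ones(len(p))]; c=np.linalg.lstsq(A,(p**2).sum(1),rcond=None)[0]
    return c[:2],np.sqrt(c[2]+c[0]**2+c[1]**2)
E
python3 - <<'E'
from h import *
import pickle
for n in ('scene','side'):
    s,d=pickle.load(open(n+'0.pkl','rb')); W=cloud(s,d)
    for nm,c in (('white',(470,185)),('brown',(464,-185))):
        m=(np.hypot(W[...,0]-c[0],W[...,1]-c[1])<75)&(W[...,2]>5)
        P=W[m]
        for lo,hi in ((5,20),(20,105),(118,150),(145,153),(150,175),(165,180)):
            q=P[(P[:,2]>lo)&(P[:,2]<hi)]
            if len(q)<5: continue
            print(n,nm,lo,hi,len(q),'min',q.min(0).round(),'max',q.max(0).round(),'mean',q.mean(0).round(1), cv2.minAreaRect(q[:,:2].astype(np.float32)))
E
```

```text
scene white 5 20 205 min [402. 121.   5.] max [527. 247.  20.] mean [446.5 162.5  12.8] ((464.45703125, 181.6181640625), (107.68819427490234, 117.19807434082031), 72.85591125488281)
scene white 20 105 516 min [413. 125.  21.] max [511. 243. 105.] mean [453.3 161.5  65.1] ((467.41473388671875, 179.59326171875), (110.6451416015625, 93.5093002319336), 73.71311950683594)
scene white 118 150 106 min [447. 165. 118.] max [486. 204. 150.] mean [466.2 183.2 133.4] ((466.4588623046875, 184.24398803710938), (38.62469482421875, 38.648338317871094), 88.56363677978516)
scene white 145 153 25 min [454. 171. 145.] max [484. 201. 153.] mean [469.1 185.6 148.9] ((468.9407653808594, 186.8109588623047), (32.91138458251953, 25.717960357666016), 73.31277465820312)
scene white 150 175 8 min [454. 174. 150.] max [479. 199. 154.] mean [469.  184.4 151.9] ((469.6138610839844, 183.7113037109375), (22.65494155883789, 22.400062561035156), 53.35487747192383)
scene brown 5 20 272 min [ 397. -253.    5.] max [ 529. -115.   20.] mean [ 440.9 -197.9   11.4] ((450.5060729980469, -196.81878662109375), (97.689834594726
[... 2102 characters left out ...]
 ((472.8193359375, -171.8295440673828), (111.46295928955078, 93.07498168945312), 66.6072006225586)
side brown 118 150 116 min [ 446. -191.  118.] max [ 495. -155.  150.] mean [ 470.  -166.3  135.2] ((468.5483093261719, -170.2398681640625), (47.08160400390625, 32.00762939453125), 17.754667282104492)
side brown 145 153 39 min [ 447. -179.  145.] max [ 495. -155.  153.] mean [ 472.6 -163.8  148.8] ((470.6914367675781, -166.73764038085938), (48.6242561340332, 23.63845443725586), 1.4844151735305786)
side brown 150 175 113 min [ 447. -206.  150.] max [ 495. -152.  165.] mean [ 469.9 -171.7  159.6] ((471.3976745605469, -177.7534942626953), (45.03986358642578, 48.92839050292969), 29.926849365234375)
```

```bash
cat >> h.py <<'E'
def plan(p,yaw=None):
    """shift in tool axes mm + rotvec deg from present measured pose to world pos p, pointing down with yaw (deg)"""
    s=ctrl.read_state(); R=Rn.from_euler('xyz',s['tool_rot'])
    y=s['tool_rot'][2] if yaw is None else np.radians(yaw)
    G=Rn.from_euler('xyz',[np.pi,0,y])
    print('t',round(s['clock'],2),'shift',R.inv().apply(np.array(p)-s['eef_pos']).round(1),'rot',np.degrees((R.inv()*G).as_rotvec()).round(2),'pos',s['eef_pos'].round(1),'yaw',np.degrees(s['tool_rot'][2]).round(1),'q7',s['qpos'][6].round(2))
E
python3 - <<'E'
from h import *
import pickle
for n in ('scene','side'):
    s,d=pickle.load(open(n+'0.pkl','rb')); W=cloud(s,d).reshape(-1,3)
    a=np.array([232,607.]);b=np.array([470,187.]);u=(b-a)/np.linalg.norm(b-a)
    r=W[:,:2]-a; t=r@u; l=abs(r@np.array([-u[1],u[0]]))
    for k in range(0,480,60):
        m=(t>k)&(t<k+60)&(l<130)&(W[:,2]<400)
        print(n,k,m.sum(),np.nanmax(W[m][:,2]) if m.any() else None)
plan((470,187,255),112)
E
```

```text
scene 0 690 399.4493660344176
scene 60 627 41.202695903653876
scene 120 741 46.02163588101553
scene 180 908 45.878777185523404
scene 240 1187 39.99122050777419
scene 300 1143 37.86391493105339
scene 360 824 28.16103920691603
scene 420 670 153.76107634708762
side 0 453 399.99663498157884
side 60 834 36.66223521947404
side 120 2819 43.29516679481719
side 180 2044 40.72773364623686
side 240 1848 37.57715653285504
side 300 1997 36.430422436753474
side 360 1523 37.58063281433067
side 420 2934 149.5544785289739
t 0.15 shift [-372.1 -306.8  -24. ] rot [-8.000e-02  3.000e-02  4.704e+01] pos [232.3 606.6 230.6] yaw 159.0 q7 -0.02
```

```bash
python3 -m jog '-40 -33 -24 0 0 5 1; -95 -78 -24 0 0 12 1; -145 -120 -24 0 0 19 1; -195 -161 -24 0 0 26 1; -245 -202 -24 0 0 33 1; -295 -243 -24 0 0 40 1; -340 -280 -24 0 0 45 1; -372 -307 -24 0 0 47 1'; python3 -m jog '0 0 0 0 0 0 1'
python3 - <<'E'
from h import *
import pickle
s,d=grab('wrist','w1.png');pickle.dump((s,d),open('w1.pkl','wb'))
plan((470,187,255))
im=d['image'];cv2.imwrite('pics/w1c.png',cv2.resize(im[60:330,100:420],None,fx=2.2,fy=2.2,interpolation=cv2.INTER_CUBIC)[...,::-1])
E
```

```text
clock: 1.15
eef_pos: [470.9, 185.1, 255.3]
tool_rot: [3.141, 0.0, 1.953]
force: [-0.2, 1.5, 0.0]
width: 85.8
clock: 1.27
eef_pos: [472.2, 182.0, 255.5]
tool_rot: [3.141, 0.003, 1.946]
force: [-0.5, 0.9, -0.4]
width: 85.3
t 1.32 shift [ 2.  -0.   0.2] rot [-0.01  0.03 -0.  ] pos [470.8 185.1 255.2] yaw 111.8 q7 0.12
```

View pics/w1c.png

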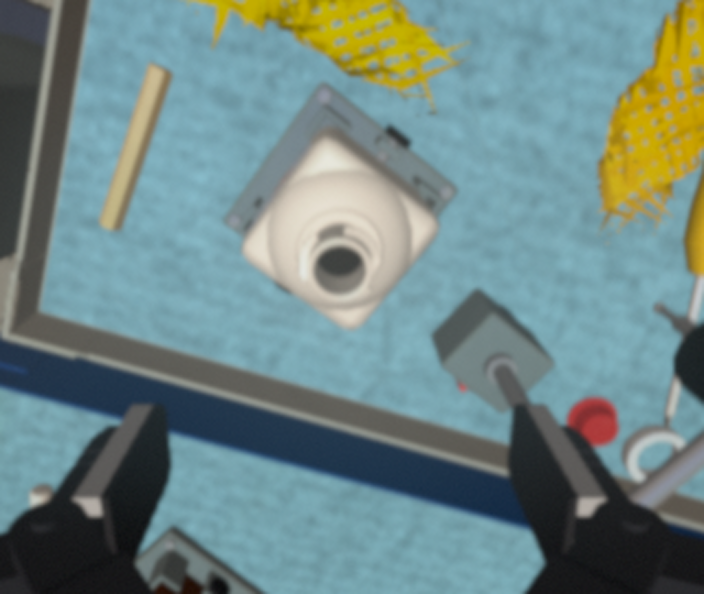

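The wrist view shows the white bottle's neck opening at about crop (340,263), which is full-frame (254.5,179.5). The gauge base is at crop (490,350).

```bash
cat >> h.py <<'E'
def ray(s,d,u,v,z):
    h,w=d['z_map'].shape; f=h/2/np.tan(np.radians(d['vertical_fov'])/2)
    K=np.array([[f,0,d['cx']],[0,f,d['cy']],[0,0,1.]])
    q=cv2.undistortPoints(np.array([[[u,v]]],float),K,np.array([d['k1'],0,0,0,0.])).ravel()
    if 'extrinsics' in d: E=np.linalg.inv(d['extrinsics'])
    else:
        T=np.eye(4);T[:3,:3]=Rn.from_euler('xyz',s['tool_rot']).as_matrix();T[:3,3]=s['eef_pos']
        E=T@d['hand_eye']
    r=E[:3,:3]@np.array([q[0],q[1],1]);return E[:3,3]+r*(z-E[2,3])/r[2]
E
python3 - <<'E'
from h import *
import pickle
s,d=pickle.load(open('w1.pkl','rb')); W=cloud(s,d)
print(ray(s,d,254.5,179.5,150).round(1), ray(s,d,254.5,179.5,145).round(1))
m=(np.hypot(W[...,0]-470,W[...,1]-187)<30)
for lo,hi in((135,145),(144,148),(147,155)):
    q=W[m&(W[...,2]>lo)&(W[...,2]<hi)]
    if len(q)>10: print(lo,len(q),q.mean(0).round(1),cv2.minEnclosingCircle(q[:,:2].astype(np.float32)),circ(q[:,:2]))
y,x=np.mgrid[-26:26:.1,-26:26:.1]; 
# orthorectified view at z=147 : 
X=np.stack([470+x,187-y,np.full_like(x,146)],-1).reshape(-1,3)
uv=proj(s,d,X).reshape(520,520,2).astype(np.float32)
o=cv2.remap(d['image'],uv[...,0],uv[...,1],cv2.INTER_CUBIC)
o=cv2.createCLAHE(3,(4,4)).apply(cv2.cvtColor(o,cv2.COLOR_RGB2GRAY))
cv2.imwrite('pics/w1o.png',o)
# stand orientation
q=W[(np.hypot(W[...,0]-470,W[...,1]-187)<85)&(W[...,2]>4)&(W[...,2]<16)]
print(len(q),cv2.minAreaRect(q[:,:2].astype(np.float32)))
q=W[(np.hypot(W[...,0]-470,W[...,1]-187)<85)&(W[...,2]>60)&(W[...,2]<110)]
print(len(q),cv2.minAreaRect(q[:,:2].astype(np.float32)))
E
```

```text
[469.1 189.1 150. ] [469.7 187.7 145. ]
135 309 [468.1 187.9 141.1] ((470.0534973144531, 185.33180236816406), 18.518798828125) (array([469.28152896, 186.69217508]), np.float64(15.030865572341785))
144 70 [470.2 186.5 145.8] ((469.8561096191406, 184.62548828125), 17.76286506652832) (array([469.85123429, 186.61588686]), np.float64(13.359515952775693))
147 304 [469.7 185.6 150.3] ((470.0367736816406, 185.30014038085938), 14.740771293640137) (array([469.74743319, 185.56276927]), np.float64(12.963290040108895))
1486 ((452.67718505859375, 217.1557159423828), (154.72085571289062, 99.45318603515625), 27.930482864379883)
2307 ((469.7254333496094, 185.19503784179688), (80.23135375976562, 80.61043548583984), 73.85769653320312)
```

View pics/w1o.png

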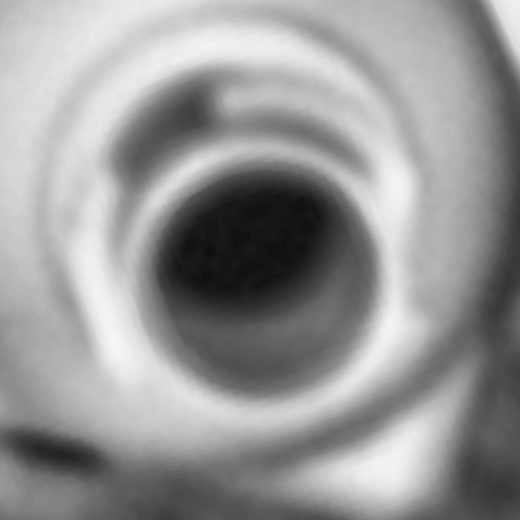

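The ridge beginnings on the white bottle are at headings of about 104, 224 and -16 degrees, so its x axis is at about -16. Its rim centre is at (469.8,185.3). Next is the brown bottle.

```bash
python3 - <<'E'
from h import *
plan((469,-181,265),10)
E
```

```text
t 1.32 shift [-339.4 -137.4   -9.6] rot [2.0000e-02 3.0000e-02 1.0176e+02] pos [470.8 185.1 255.2] yaw 111.8 q7 0.12
```

```bash
python3 -m jog '-30 -12 -10 0 0 7 1; -70 -28 -10 0 0 16 1; -115 -46 -10 0 0 26 1; -160 -64 -10 0 0 36 1; -205 -82 -10 0 0 46 1; -245 -99 -10 0 0 56 1; -280 -113 -10 0 0 66 1; -310 -125 -10 0 0 76 1'; python3 - <<'E'
from h import *
plan((469,-181,265),10)
E
```

```text
clock: 2.33
eef_pos: [470.8, -146.5, 265.1]
tool_rot: [-3.141, -0.001, 0.626]
force: [0.5, -0.0, 0.4]
width: 85.3
t 2.33 shift [-21.7  26.9   0.1] rot [-5.000e-02 -2.000e-02  2.585e+01] pos [ 470.8 -146.5  265.1] yaw 35.9 q7 -0.31
```

```bash
python3 -m jog '-11 14 0 0 0 10 1; -22 27 0 0 0 18 1; -22 27 0 0 0 26 1; -22 27 0 0 0 26 1'; python3 - <<'E'
from h import *
import pickle
s,d=grab('wrist','w2.png');pickle.dump((s,d),open('w2.pkl','wb'))
plan((469,-181,265),10); print(s['qpos'].round(2),s['force'],s['torque'])
cv2.imwrite('pics/w2c.png',cv2.resize(d['image'][60:330,100:420],None,fx=2.2,fy=2.2,interpolation=cv2.INTER_CUBIC)[...,::-1])
W=cloud(s,d); c=(469,-182)
m=(np.hypot(W[...,0]-c[0],W[...,1]-c[1])<40)
q=W[m&(W[...,2]>160)&(W[...,2]<175)]
print(len(q),q.mean(0).round(1),np.median(q[:,2]),cv2.minEnclosingCircle(q[:,:2].astype(np.float32)))
q=W[(np.hypot(W[...,0]-c[0],W[...,1]-c[1])<85)&(W[...,2]>50)&(W[...,2]<115)]
print(len(q),cv2.minAreaRect(q[:,:2].astype(np.float32)))
E
```

```text
clock: 2.82
eef_pos: [469.0, -180.1, 264.8]
tool_rot: [-3.141, 0.001, 0.179]
force: [0.3, 1.3, -0.2]
width: 85.3
t 2.88 shift [-0.2  0.8 -0.1] rot [-0.05  0.03  0.34] pos [ 469.  -180.2  264.9] yaw 10.3 q7 -0.6
[-0.25  0.49  0.83  1.89 -0.44  0.96 -0.6 ] [ 0.32803773  1.26998951 -0.20557894] [ 0.01169619 -0.0347047  -0.03770809]
2013 [ 471.4 -181.8  165.6] 165.70342487602272 ((469.87640380859375, -182.0915985107422), 25.16008758544922)
2501 ((470.04998779296875, -182.13186645507812), (79.65057373046875, 79.62939453125), 66.57463073730469)
```

View pics/w2c.png

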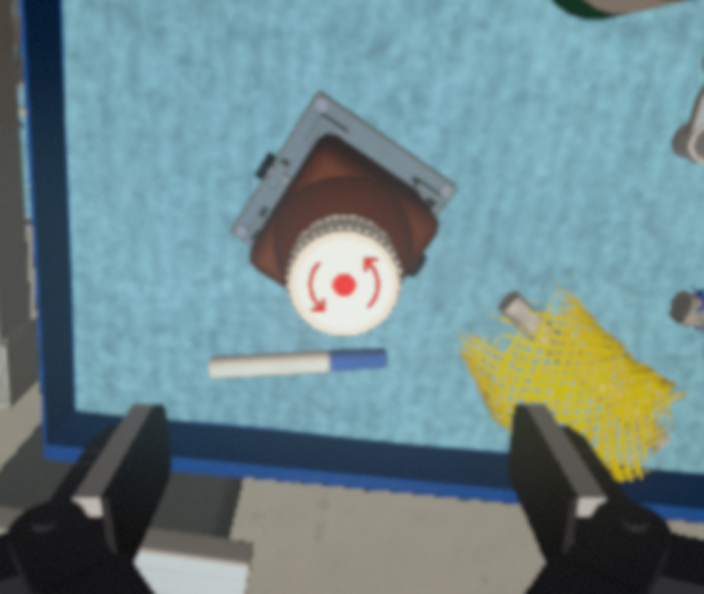

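The cap is centred at (469.9,-182.1) and its top is at z 165.7. In the picture it sits at crop (343,284).

```bash
python3 - <<'E'
from h import *
plan((469.9,-182.1,133),10.3)
E
```

```text
t 2.88 shift [  0.6   2.2 131.9] rot [-0.05  0.03  0.04] pos [ 469.  -180.2  264.9] yaw 10.3 q7 -0.6
```

```bash
python3 -m jog '1 2 40 0 0 0 1; 1 2 90 0 0 0 1; 1 2 95 0 0 0 1;1 2 95 0 0 0 1'; python3 - <<'E'
from h import *
plan((469.9,-182.1,133),10.3)
plan((469.9,-182.1,133),10.3)
E
```

```text
clock: 3.38
eef_pos: [470.5, -183.6, 171.1]
tool_rot: [3.141, -0.001, 0.177]
force: [0.2, -0.6, 0.4]
width: 85.5
t 3.38 shift [-0.4 -1.6 38.1] rot [ 0.02 -0.04 -0.18] pos [ 470.5 -183.6  171.1] yaw 10.1 q7 -0.48
t 3.38 shift [-0.4 -1.6 38.1] rot [ 0.02 -0.04 -0.18] pos [ 470.5 -183.6  171.1] yaw 10.1 q7 -0.48
```

```bash
python3 -m jog '0 -1 20 0 0 0 1; 0 -1 38 0 0 0 1; 0 -1 38 0 0 0 1; 0 -1 38 0 0 0 0.3; 0 -1 38 0 0 0 -1; 0 -1 38 0 0 0 -1;0 -1 38 0 0 0 -1'; python3 - <<'E'
from h import *
plan((469.9,-182.1,133),10.3); s=ctrl.read_state();print(s['force'],s['torque'],s['width'])
grab('side','s3.png')
E
```

```text
clock: 4.25
eef_pos: [470.4, -182.0, 133.3]
tool_rot: [-3.141, -0.002, 0.176]
force: [-0.4, 3.0, 7.5]
width: 49.2
t 4.25 shift [-0.5  0.   0.3] rot [-0.05 -0.09 -0.22] pos [ 470.4 -182.   133.3] yaw 10.1 q7 -0.42
[-0.3877839   2.97499665  7.53256742] [ 0.51069112  0.14713409 -0.01750854] 49.183798242320606
```

```bash
python3 -m jog '0 0 2 0 0 0 -1; 0 0 3 0 0 0 -1;0 0 3 0 0 0 -1'; python3 - <<'E'
from h import *
s=ctrl.read_state();print(s['force'],s['torque'],s['width'])
E
```

```text
clock: 4.68
eef_pos: [470.5, -182.0, 131.7]
tool_rot: [-3.14, -0.003, 0.176]
force: [-3.4, 4.8, 21.4]
width: 49.0
[-3.44055676  4.81034056 21.41904432] [ 0.97133468  0.802133   -0.04198251] 48.99476129893596
```

View pics/s3.png

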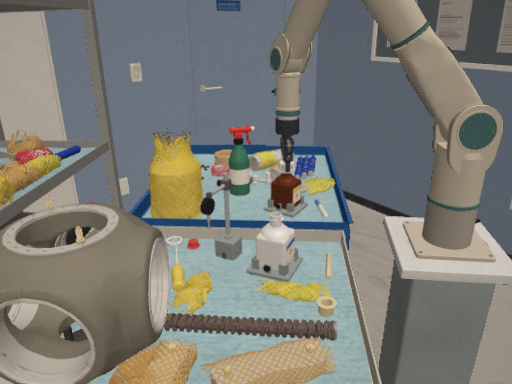

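```bash
python3 -m jog '0 0 -0.5 0 0 -6 -1; 0 0 -0.5 0 0 -12 -1;0 0 -0.5 0 0 -18 -1;0 0 -0.5 0 0 -18 -1'; python3 - <<'E'
from h import *
s=ctrl.read_state();print(s['force'],s['torque'],s['width'])
E
```

```text
clock: 5.18
eef_pos: [470.4, -182.0, 131.1]
tool_rot: [-3.141, -0.002, 0.491]
force: [-1.0, 2.8, 8.3]
width: 49.2
[-1.04087908  2.80773973  8.34948214] [0.63615427 0.26057827 0.04128622] 49.201643034108656
```

```bash
python3 -m jog '0 0 2 0 0 -3 -1; 0 0 2 0 0 -9 -1;0 0 2 0 0 -12 -1;0 0 2 0 0 -12 -1'; python3 - <<'E'
from h import *
s=ctrl.read_state();print(s['force'],s['torque'],s['width'])
E
```

```text
clock: 5.68
eef_pos: [470.8, -182.5, 129.8]
tool_rot: [3.14, -0.003, 0.699]
force: [-2.0, 3.3, 14.1]
width: 49.0
[-1.97507965  3.29175106 14.11229535] [ 0.62713609  0.37462489 -0.10059813] 49.01242805100646
```

```bash
python3 -m jog '0 0 0 0 0 -5 -1; 0 0 -0.3 0 0 -10 -1;0 0 -0.6 0 0 -15 -1;0 0 -0.6 0 0 -15 -1'; python3 - <<'E'
from h import *
s=ctrl.read_state();print(s['force'],s['torque'],s['width'])
E
```

```text
clock: 6.18
eef_pos: [471.3, -183.1, 130.2]
tool_rot: [3.138, -0.002, 0.961]
force: [0.1, 1.4, 10.1]
width: 49.2
[ 0.10784327  1.3978927  10.11591216] [ 0.27561198  0.00344767 -0.01975621] 49.17511960941765
```

```bash
python3 -m jog '0 0 0.8 0 0 -5 -1; 0 0 0.8 0 0 -10 -1;0 0 0.5 0 0 -15 -1;0 0 0.3 0 0 -20 -1;0 0 0.3 0 0 -20 -1'; python3 - <<'E'
from h import *
s=ctrl.read_state();print(s['force'],s['torque'],s['width'])
E
```

```text
clock: 6.8
eef_pos: [471.7, -183.0, 130.1]
tool_rot: [3.137, -0.001, 1.31]
force: [0.7, 2.1, 12.3]
width: 48.9
[ 0.71767107  2.10154408 12.29913698] [ 0.41137754  0.00541982 -0.03390324] 48.93198203789047
```

```bash
python3 -m jog '0 0 0.3 0 0 -7 -1; 0 0 0.3 0 0 -14 -1;0 0 0.3 0 0 -21 -1;0 0 0.3 0 0 -28 -1;0 0 0.3 0 0 -28 -1'; python3 - <<'E'
from h import *
s=ctrl.read_state();print(s['force'],s['torque'],s['width'],s['qpos'])
E
```

```text
clock: 7.42
eef_pos: [471.8, -182.8, 129.9]
tool_rot: [3.137, 0.002, 1.799]
force: [-0.8, 3.1, 13.5]
width: 49.3
[-0.79109406  3.13185762 13.54872085] [ 0.58939126  0.08467062 -0.02774892] 49.28519974574122 [ 0.19251763  0.58221394  0.17968087  2.02056627 -0.19126835  0.54974728
  0.73492512]
```

```bash
python3 -m jog '0 0 -3 0 0 -1 -1; 0 0 -6 0 0 -1 -1;0 0 -8 0 0 -1 -1;0 0 -8 0 0 -1 -1'; python3 - <<'E'
from h import *
s=ctrl.read_state();print(s['force'],s['torque'],s['width'])
E
```

```text
clock: 7.92
eef_pos: [469.4, -182.7, 135.7]
tool_rot: [-3.141, 0.0, 1.816]
force: [-0.3, -0.2, -0.8]
width: 49.2
[-0.30840634 -0.19199406 -0.83731633] [ 0.01750594  0.00894188 -0.02638999] 49.18127947516246
```

```bash
python3 -m jog '0 0 -4 0 0 0 -1; 0 0 -8 0 0 0 -1;0 0 -12 0 0 0 -1;0 0 -12 0 0 0 -1'; python3 - <<'E'
from h import *
s=ctrl.read_state();print(s['force'],s['torque'],s['width'])
E
```

```text
clock: 8.43
eef_pos: [470.0, -182.7, 148.2]
tool_rot: [3.141, 0.0, 1.816]
force: [-0.5, 0.2, -1.0]
width: 49.2
[-0.47922218  0.23177643 -1.03193535] [ 0.01129624  0.0030948  -0.02648796] 49.150474256273284
```

```bash
python3 -m jog '0 0 -40 0 0 0 -1; 0 0 -80 0 0 0 -1;0 0 -95 0 0 0 -1;0 0 -95 0 0 0 -1'; python3 - <<'E'
from h import *
s,d=grab('side','s4.png');cv2.imwrite('pics/s4c.png',cv2.resize(d['image'][100:230,220:360],None,fx=4,fy=4,interpolation=cv2.INTER_CUBIC)[...,::-1])
s,d=grab('scene');cv2.imwrite('pics/c4c.png',cv2.resize(d['image'][120:270,200:370],None,fx=4,fy=4,interpolation=cv2.INTER_CUBIC)[...,::-1])
plan((469.8,185.3,240)); print(s['force'])
E
```

```text
clock: 8.93
eef_pos: [470.4, -182.8, 243.7]
tool_rot: [3.139, 0.001, 1.816]
force: [-1.0, -0.2, -2.3]
width: 49.0
t 9.03 shift [356.4  89.8   2.3] rot [-0.06 -0.04  0.  ] pos [ 469.2 -182.3  242.1] yaw 104.0 q7 0.69
[-0.23686167  0.01409525 -2.01372768]
```

View pics/s4c.png

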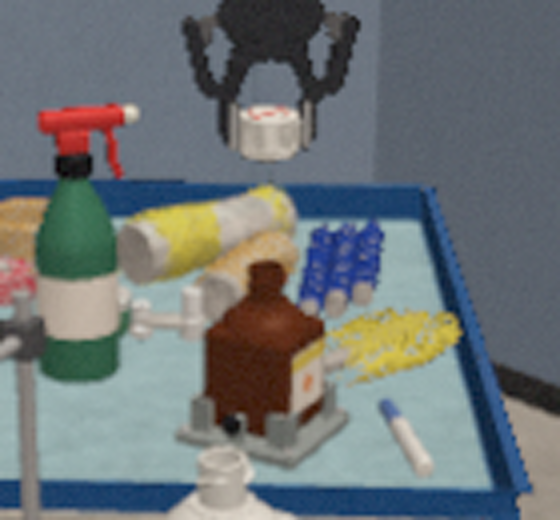

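View pics/c4c.png

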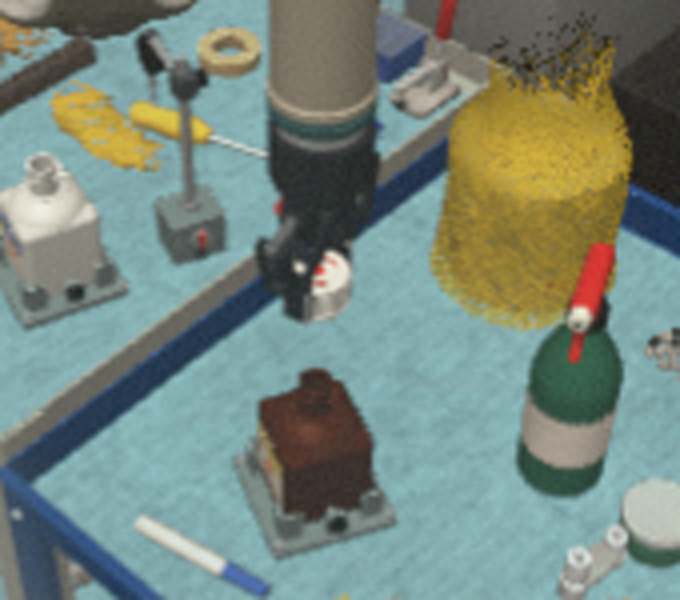

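```bash
python3 -m jog '25 6 2 0 0 0 -1; 70 18 2 0 0 0 -1; 125 32 2 0 0 0 -1; 180 46 2 0 0 0 -1; 235 60 2 0 0 0 -1; 290 74 2 0 0 0 -1; 335 84 2 0 0 0 -1;356 90 2 0 0 0 -1'; python3 -m jog '0 0 0 0 0 0 -1;0 0 0 0 0 0 -1;0 0 0 0 0 0 -1'; python3 - <<'E'
from h import *
plan((469.8,185.3,240)); print(ctrl.read_state()['qpos'].round(2))
E
```

```text
clock: 10.02
eef_pos: [469.2, 187.8, 239.3]
tool_rot: [-3.139, -0.001, 1.82]
force: [0.4, -0.7, -1.1]
width: 49.2
clock: 10.4
eef_pos: [470.7, 183.0, 240.5]
tool_rot: [-3.141, 0.001, 1.813]
force: [-0.4, 0.5, -2.4]
width: 49.0
t 10.4 shift [ 2.5 -0.3  0.5] rot [-0.05  0.04 -0.  ] pos [470.7 183.  240.5] yaw 103.9 q7 -0.08
[-0.56  0.42  0.18  1.91 -0.1   0.83 -0.08]
```

```bash
python3 -m jog '0 0 30 0 0 0 -1; 0 0 60 0 0 0 -1;0 0 70 0 0 0 -1; 0 0 70 0 0 0 -1;0 0 70 0 0 0 -1'; python3 - <<'E'
from h import *
import pickle
s,d=grab('wrist','w5.png');pickle.dump((s,d),open('w5.pkl','wb'))
plan((469.8,185.3,170)); plan((469.8,185.3,170)); 
s,d=grab('side');cv2.imwrite('pics/s5c.png',cv2.resize(d['image'][150:290,200:340],None,fx=4,fy=4,interpolation=cv2.INTER_CUBIC)[...,::-1])
s,d=grab('scene');cv2.imwrite('pics/c5c.png',cv2.resize(d['image'][110:220,150:290],None,fx=4,fy=4,interpolation=cv2.INTER_CUBIC)[...,::-1])
E
```

```text
clock: 11.02
eef_pos: [471.6, 184.7, 171.8]
tool_rot: [3.14, -0.0, 1.815]
force: [-0.0, 0.1, -1.6]
width: 49.1
t 11.07 shift [ 0.9 -1.6  1.9] rot [ 0.13 -0.02 -0.  ] pos [471.6 184.8 171.9] yaw 104.0 q7 -0.05
t 11.07 shift [ 0.9 -1.6  1.9] rot [ 0.13 -0.02 -0.  ] pos [471.6 184.8 171.9] yaw 104.0 q7 -0.05
```

View pics/w5.png

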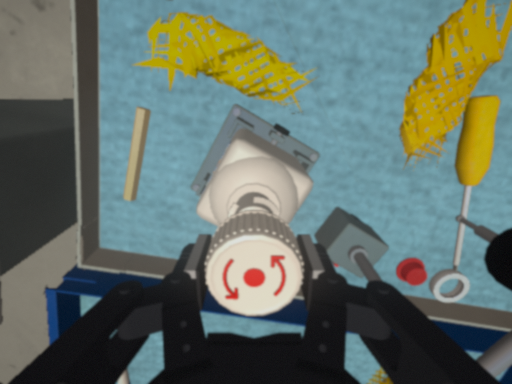

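View pics/s5c.png

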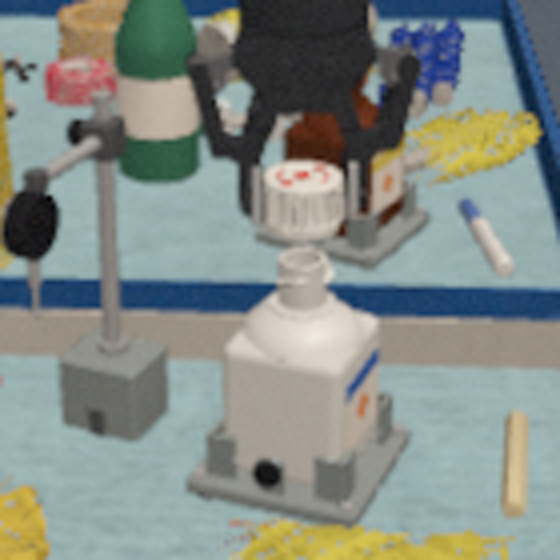

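View pics/c5c.png

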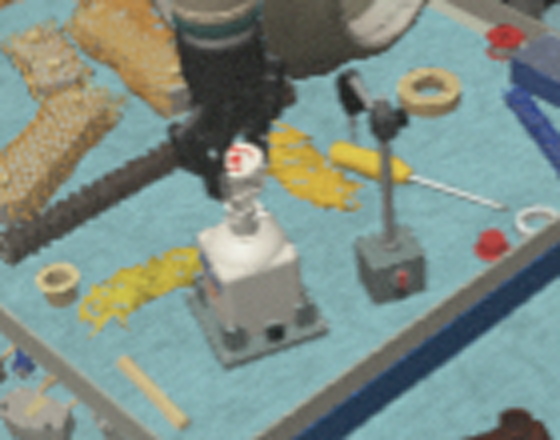

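```bash
python3 - <<'E'
from h import *
import pickle
s,d=pickle.load(open('w5.pkl','rb')); W=cloud(s,d); p=s['eef_pos']
v,u=np.mgrid[0:384,0:512]
m=(np.hypot(u-254,v-275)<50)&(np.hypot(W[...,0]-p[0],W[...,1]-p[1])<28)
zt=np.median(W[(np.hypot(u-254,v-276)<25)][:,2]);
q=W[m&(abs(W[...,2]-zt)<1.5)]
c,r=cv2.minEnclosingCircle(q[:,:2].astype(np.float32)); print('tcp',p,'top z',zt,'cap',c,r,q.mean(0))
R=Rn.from_euler('xyz',s['tool_rot'])
print('offset tool',R.inv().apply(np.r_[c,zt]-p).round(2))
# tilt
A=np.c_[q[:,:2]-q[:,:2].mean(0),np.ones(len(q))]; print('tilt',np.linalg.lstsq(A,q[:,2],rcond=None)[0])
# body
q=W[(np.hypot(W[...,0]-470,W[...,1]-187)<85)&(W[...,2]>50)&(W[...,2]<110)]
print(len(q),cv2.minAreaRect(q[:,:2].astype(np.float32)))
E
```

```text
tcp [471.57747586 184.67679913 171.80194566] top z nan cap (0.0, 0.0) 0.0 [nan nan nan]
offset tool [nan nan nan]
tilt [0. 0. 0.]
3699 ((470.0918273925781, 186.7071533203125), (77.62220764160156, 80.51273345947266), 74.38856506347656)<stdin>:8: RuntimeWarning: Mean of empty slice.
  ret = um.true_divide(
<stdin>:12: RuntimeWarning: Mean of empty slice.
```

```bash
python3 - <<'E'
from h import *
import pickle
s,d=pickle.load(open('w5.pkl','rb')); p=s['eef_pos']; R=Rn.from_euler('xyz',s['tool_rot'])
im=d['image'].astype(int); v,u=np.mgrid[0:384,0:512]
m=(im[...,0]-im[...,1]>60)&(np.hypot(u-254,v-277)<14)
print(m.sum(),u[m].mean(),v[m].mean())
for h in (29,31.3,33):
    c=ray(s,d,u[m].mean(),v[m].mean(),p[2]+h); print(h,c.round(2),R.inv().apply(c-p).round(2))
# white ellipse of top
w=((im.min(-1)>190)&(np.hypot(u-254,v-275)<60)).astype(np.uint8)
c=max(cv2.findContours(w,cv2.RETR_EXTERNAL,cv2.CHAIN_APPROX_NONE)[0],key=cv2.contourArea)
print(cv2.fitEllipse(c))
E
```

```text
321 253.6791277258567 277.38940809968847
29 [471.16 182.08 200.8 ] [ -2.41  -0.98 -29.  ]
31.3 [470.74 183.76 203.1 ] [ -0.68  -0.97 -31.3 ]
33 [470.43 185.   204.8 ] [  0.6   -0.97 -33.  ]
((253.5084686279297, 275.57720947265625), (74.2998046875, 85.19160461425781), 97.15221405029297)
```

```bash
python3 - <<'E'
from h import *
plan((470.7,186.0,156))
E
python3 -m jog '1 -1 6 0 0 0 -1;1 -1 12 0 0 0 -1;1 -1 16 0 0 0 -1;1 -1 16 0 0 0 -1;1 -1 16 0 0 0 -1'; python3 - <<'E'
from h import *
plan((470.7,186.0,145));s=ctrl.read_state();print(s['force'],s['torque'])
E
```

```text
t 11.18 shift [ 1.2 -0.3 15.7] rot [ 0.1  -0.02 -0.  ] pos [471.3 184.9 171.7] yaw 104.0 q7 -0.05
clock: 11.8
eef_pos: [469.6, 185.3, 154.8]
tool_rot: [3.142, 0.0, 1.816]
force: [-0.8, 0.1, -2.2]
width: 49.0
t 11.8 shift [0.4 1.2 9.8] rot [0. 0. 0.] pos [469.6 185.3 154.8] yaw 104.0 q7 -0.05
[-0.76057514  0.06640571 -2.16708796] [-0.01203239 -0.05860041  0.01202129]
```

```bash
python3 -m jog '0 1 3 0 0 0 -1;0 1 6 0 0 0 -1;0 1 9 0 0 0 -1;0 1 9 0 0 0 -1'; python3 - <<'E'
from h import *
plan((470.7,186.0,145));s=ctrl.read_state();print(s['force'],s['torque'])
E
```

```text
clock: 12.3
eef_pos: [470.2, 185.5, 145.5]
tool_rot: [-3.141, 0.0, 1.816]
force: [-1.1, 0.0, -1.4]
width: 49.1
t 12.3 shift [0.4 0.6 0.5] rot [-0.04  0.01 -0.  ] pos [470.2 185.5 145.5] yaw 104.0 q7 -0.05
[-1.11968637  0.01148924 -1.44594166] [ 0.02002461 -0.03287685 -0.04765792]
```

```bash
python3 -m jog '0 0 2 0 0 0 -1;0 0 4 0 0 0 -1;0 0 4 0 0 0 -1'; python3 - <<'E'
from h import *
s=ctrl.read_state();print(s['force'],s['torque'])
E
python3 -m jog '0 0 2 0 0 0 -1;0 0 3.5 0 0 0 -1;0 0 3.5 0 0 0 -1'; python3 - <<'E'
from h import *
s=ctrl.read_state();print(s['force'],s['torque'])
E
```

```text
clock: 12.68
eef_pos: [470.3, 185.6, 141.6]
tool_rot: [-3.141, 0.0, 1.816]
force: [-0.2, -0.4, -1.8]
width: 49.2
[-0.17150261 -0.37236447 -1.77818252] [-0.00192883  0.03700854 -0.02705378]
clock: 13.05
eef_pos: [470.4, 185.6, 138.2]
tool_rot: [-3.141, 0.0, 1.816]
force: [-0.5, -0.4, -2.0]
width: 49.2
[-0.51763836 -0.38544696 -1.95605237] [-0.0041847  -0.02687626 -0.00326919]
```

```bash
python3 -m jog '0 0 1 0 0 0 -1;0 0 2 0 0 0 -1;0 0 2 0 0 0 -1'; python3 - <<'E'
from h import *
s=ctrl.read_state();print(s['force'],s['torque'])
E
python3 -m jog '0 0 1 0 0 0 -1;0 0 2 0 0 0 -1;0 0 2 0 0 0 -1'; python3 - <<'E'
from h import *
s=ctrl.read_state();print(s['force'],s['torque'])
E
```

```text
clock: 13.42
eef_pos: [470.4, 185.6, 136.2]
tool_rot: [-3.141, -0.0, 1.816]
force: [-0.0, 0.6, -2.1]
width: 49.4
[-0.02243762  0.60783813 -2.11567521] [ 0.01949952 -0.03302552 -0.04274398]
clock: 13.8
eef_pos: [470.6, 185.7, 134.8]
tool_rot: [3.141, -0.0, 1.816]
force: [-1.0, -0.6, 6.0]
width: 49.1
[-1.04927049 -0.56263576  5.95507768] [-0.10285919  0.30562576  0.04067054]
```

The cap met the liner at TCP z of about 135.5, as predicted for a cap that has dropped on. Now I'll screw it on clockwise.

```bash
cat > q.py <<'E'
from h import *
s=ctrl.read_state();print(round(s['clock'],2),s['eef_pos'].round(2),'yaw',np.degrees(s['tool_rot'][2]).round(1),'F',s['force'].round(1),'T',s['torque'].round(3))
E
python3 -m jog '0 0 0 0 0 6 -1;0 0 0 0 0 12 -1;0 0 0 0 0 18 -1;0 0 0 0 0 24 -1;0 0 0 0 0 24 -1' >/dev/null;python3 q.py
python3 -m jog '0 0 0 0 0 5 -1;0 0 0 0 0 10 -1;0 0 0 0 0 15 -1;0 0 0 0 0 15 -1'>/dev/null ;python3 q.py
```

```text
14.43 [471.29 185.94 135.02] yaw 80.0 F [-0.8 -0.1  5.1] T [-0.031  0.059  0.055]
14.93 [471.46 185.97 135.04] yaw 65.0 F [ 0.2 -0.4  4.9] T [0.003 0.054 0.061]
```

```bash

python3 -m jog '0 0 0.3 0 0 5 -1;0 0 0.3 0 0 10 -1;0 0 0.3 0 0 10 -1'>/dev/null ;python3 q.py
python3 -m jog '0 0 0.3 0 0 5 -1;0 0 0.3 0 0 8 -1;0 0 0.3 0 0 8 -1'>/dev/null ;python3 q.py
```

```text
15.3 [471.52 186.   134.78] yaw 55.0 F [-0.8 -0.3  6. ] T [-0.017 -0.005  0.051]
15.68 [471.47 185.94 134.47] yaw 47.1 F [-1.2 -0.2  5.5] T [-0.038  0.011  0.145]
```

```bash

python3 -m jog '0 0 0 0 0 0 -1;0 0 0 0 0 0 -1'>/dev/null ;python3 q.py
python3 -m jog '0 0 0.2 0 0 3 -1;0 0 0.2 0 0 4 -1;0 0 0.2 0 0 4 -1'>/dev/null ;python3 q.py
```

```text
15.93 [471.48 185.95 134.52] yaw 47.1 F [-0.1 -0.6  5.5] T [-0.031  0.057  0.116]
16.3 [471.47 185.87 134.31] yaw 43.1 F [-0.1  0.4  6.3] T [-0.077  0.001  0.201]
```

```bash

for i in 1 2 3 4; do python3 -m jog '0 0 -0.5 0 0 0 -1;0 0 -0.5 0 0 0 -1'>/dev/null ;python3 q.py; done
```

```text
16.55 [471.46 185.91 134.65] yaw 43.1 F [0.2 0.9 5.5] T [ 0.014 -0.089  0.171]
16.8 [471.35 185.88 134.73] yaw 43.1 F [1.8 0.3 3.2] T [ 0.13  -0.459  0.181]
17.05 [471.32 185.82 134.89] yaw 43.0 F [ 4.2  1.8 -2.4] T [ 0.282 -0.955  0.211]
17.3 [471.26 185.82 135.02] yaw 43.0 F [ 6.   2.4 -7.3] T [ 0.368 -1.211  0.163]
```

```bash

python3 -m jog '0 0 0.7 0 0 0 -1;0 0 0.9 0 0 0 -1'>/dev/null ;python3 q.py
python3 -m jog '0 0 0 0 0 0 0;0 0 0 0 0 0 0.5;0 0 0 0 0 0 1;0 0 0 0 0 0 1;0 0 0 0 0 0 1';python3 q.py
```

```text
17.55 [471.26 185.83 134.82] yaw 43.0 F [5.2 1.9 0.7] T [ 0.327 -0.998  0.158]
clock: 18.18
eef_pos: [470.0, 185.5, 134.5]
tool_rot: [-3.141, 0.001, 0.751]
force: [-0.1, 0.3, 0.4]
width: 85.5
18.18 [470.01 185.46 134.47] yaw 43.0 F [-0.1  0.3  0.4] T [0.004 0.023 0.044]
```

Now I'll rise about 132 mm to the same relative height as the brown view and measure the cap top there.

```bash

python3 -m jog '0 0 -30 0 0 0 1;0 0 -80 0 0 0 1;0 0 -130 0 0 0 1;0 0 -130 0 0 0 1;0 0 -130 0 0 0 1;0 0 -130 0 0 0 1;0 0 -130 0 0 0 1'; python3 - <<'E'
from h import *
import pickle
c=(470,185.5)
def meas(s,d,c):
    W=cloud(s,d); R=np.hypot(W[...,0]-c[0],W[...,1]-c[1])
    q=W[(R<30)&(W[...,2]>158)&(W[...,2]<175)]
    qq=W[(R<15)&(W[...,2]>158)&(W[...,2]<175)]
    b=W[(R<85)&(W[...,2]>50)&(W[...,2]<115)]
    print('tcp',s['eef_pos'].round(2),len(q),'centre/r',cv2.minEnclosingCircle(q[:,:2].astype(np.float32)),'z med',np.median(qq[:,2]),'mean',qq[:,2].mean())
    A=np.c_[qq[:,:2]-qq[:,:2].mean(0),np.ones(len(qq))]; print('tilt',np.linalg.lstsq(A,qq[:,2],rcond=None)[0].round(4))
    print('body',cv2.minAreaRect(b[:,:2].astype(np.float32)))
for i in range(2):
    s,d=grab('wrist','w6_%d.png'%i); meas(s,d,c)
s,d=pickle.load(open('w2.pkl','rb')); print('brown'); meas(s,d,(469.9,-182.1))
E
```

```text
clock: 19.05
eef_pos: [469.8, 185.3, 263.5]
tool_rot: [-3.141, 0.002, 0.751]
force: [0.6, -0.1, -0.2]
width: 85.3
tcp [469.85 185.35 263.54] 2085 centre/r ((470.59320068359375, 185.90576171875), 25.28706169128418) z med 166.25197647803026 mean 166.26957375399132
tilt [-8.000000e-04  1.400000e-03  1.662696e+02]
body ((470.38470458984375, 185.83267211914062), (79.54310607910156, 79.71179962158203), 74.12601470947266)
tcp [470.02 185.36 263.73] 2071 centre/r ((470.6854248046875, 185.4374237060547), 25.290719985961914) z med 166.25256615733156 mean 166.29463487723385
tilt [-1.300000e-03 -2.000000e-04  1.662946e+02]
body ((470.068359375, 185.61172485351562), (80.12043762207031, 80.23077392578125), 74.09700012207031)
brown
tcp [ 469.04 -180.11  264.81] 2035 centre/r ((469.87640380859375, -182.0915985107422), 25.16008758544922) z med 165.7593535307574 mean 165.80910200505352
tilt [ 1.000000e-04 -3.000000e-04  1.658091e+02]
body ((470.04998779296875, -182.13186645507812), (79.65057373046875, 79.62939453125), 66.57463073730469)
```

View pics/w6_1.png

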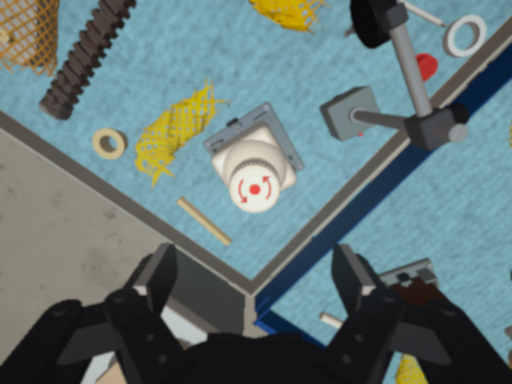

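```bash
python3 - <<'E'
from h import *
import pickle
def prof(s,d,c,y):
    W=cloud(s,d); a=np.radians(y); r=W[...,:2]-np.array(c)
    X=r[...,0]*np.cos(a)+r[...,1]*np.sin(a); Y=-r[...,0]*np.sin(a)+r[...,1]*np.cos(a)
    R=np.hypot(X,Y); z=W[...,2]
    m=(R<15)&(z>155); A=z[m].mean()
    st=(np.maximum(abs(X),abs(Y))<54)&(np.maximum(abs(X),abs(Y))>43)&(z<25)
    zz=z[st]; h,e=np.histogram(zz,np.arange(-2,25,1)); 
    sh=(R>27)&(R<36)&(z>90)&(z<130)
    tb=(R>90)&(R<150)&(abs(z)<8)
    print('cap',A.round(2),'stand',dict(zip(e[:-1],h)) ,'shoulder',sh.sum(),np.percentile(z[sh],[25,50,75]).round(2),'table',np.median(z[tb]).round(2))
s,d=pickle.load(open('w2.pkl','rb')); prof(s,d,(470,-182.1),-23.4)
for i in range(2):
    s,d=grab('wrist'); prof(s,d,(470.3,185.6),-15.9)
s,d=pickle.load(open('w1.pkl','rb')); W=cloud(s,d); R=np.hypot(W[...,0]-469.8,W[...,1]-185.3)
q=W[(R>11.5)&(R<14)&(W[...,2]>148)];print('rim',np.percentile(q[:,2],[25,50,75]),len(q))
tb=(R>90)&(R<150)&(abs(W[...,2])<8); print('table',np.median(W[...,2][tb]))
E
```

```text
cap 318.58 stand {np.int64(-2): np.int64(0), np.int64(-1): np.int64(0), np.int64(0): np.int64(0), np.int64(1): np.int64(0), np.int64(2): np.int64(0), np.int64(3): np.int64(0), np.int64(4): np.int64(0), np.int64(5): np.int64(0), np.int64(6): np.int64(0), np.int64(7): np.int64(0), np.int64(8): np.int64(0), np.int64(9): np.int64(1), np.int64(10): np.int64(16), np.int64(11): np.int64(124), np.int64(12): np.int64(357), np.int64(13): np.int64(286), np.int64(14): np.int64(56), np.int64(15): np.int64(44), np.int64(16): np.int64(30), np.int64(17): np.int64(8), np.int64(18): np.int64(2), np.int64(19): np.int64(2), np.int64(20): np.int64(5), np.int64(21): np.int64(2), np.int64(22): np.int64(1), np.int64(23): np.int64(2)} shoulder 871 [107.13 109.2  111.01] table 1.41
cap 317.39 stand {np.int64(-2): np.int64(0), np.int64(-1): np.int64(0), np.int64(0): np.int64(0), np.int64(1): np.int64(0), np.int64(2): np.int64(0), np.int64(3): np.int64(0), np.int64(4): np.int64(0), np.int64(5): np.int64(0), np.int64(6): np.int64(0), np.int64(7): np.int64(0), np.int64(8): np.int64(0), np.int64(9): np.int64(0), n
[... 576 characters left out ...]
t64(0), np.int64(3): np.int64(0), np.int64(4): np.int64(0), np.int64(5): np.int64(0), np.int64(6): np.int64(0), np.int64(7): np.int64(0), np.int64(8): np.int64(0), np.int64(9): np.int64(0), np.int64(10): np.int64(7), np.int64(11): np.int64(133), np.int64(12): np.int64(352), np.int64(13): np.int64(279), np.int64(14): np.int64(76), np.int64(15): np.int64(33), np.int64(16): np.int64(28), np.int64(17): np.int64(9), np.int64(18): np.int64(0), np.int64(19): np.int64(3), np.int64(20): np.int64(1), np.int64(21): np.int64(4), np.int64(22): np.int64(2), np.int64(23): np.int64(2)} shoulder 877 [107.33 109.12 111.1 ] table -1.34
rim [331.05366302 337.76797964 342.57103589] 1232
table -1.2450346361867446
```

The stand and shoulder heights match the brown view to about 0.1 mm. The cap top is 0.45 to 0.5 mm higher than it was on the brown bottle, where the draw was 1.3 mm, so the draw is now about 0.85 mm. That is snug but near the low edge, so I'll regrip and tighten a few degrees.

```bash

python3 -m jog '0 0 40 0 0 0 1;0 0 90 0 0 0 1;0 0 120 0 0 0 1;0 0 129 0 0 0 1;0 0 129 0 0 0 1;0 0 129 0 0 0 0.3;0 0 129 0 0 0 -1;0 0 129 0 0 0 -1';python3 -m jog '0 0 0 0 0 0 -1;0 0 0 0 0 0 -1' ;python3 q.py
python3 -m jog '0 0 0 0 0 2 -1;0 0 0 0 0 4 -1;0 0 0 0 0 4 -1'>/dev/null ;python3 q.py
```

```text
clock: 20.25
eef_pos: [471.2, 185.8, 136.7]
tool_rot: [3.141, -0.002, 0.751]
force: [0.5, -0.6, 5.5]
width: 48.9
clock: 20.5
eef_pos: [471.3, 185.9, 136.7]
tool_rot: [3.141, -0.002, 0.751]
force: [-1.2, -0.3, 5.5]
width: 49.2
20.5 [471.25 185.88 136.66] yaw 43.0 F [-1.2 -0.3  5.5] T [-0.055  0.071  0.031]
20.88 [471.26 185.84 136.63] yaw 39.1 F [-0.7 -0.7  6.3] T [-0.052  0.059  0.209]
```

```bash

python3 -m jog '0 0 0 0 0 2 -1;0 0 0 0 0 3 -1;0 0 0 0 0 3 -1'>/dev/null ;python3 q.py
python3 -m jog '0 0 0 0 0 0 -1;0 0 0 0 0 0 -1'>/dev/null ;python3 q.py
```

```text
21.25 [471.23 185.84 136.6 ] yaw 36.1 F [ 0.1 -0.3  6.5] T [-0.104  0.069  0.234]
21.5 [471.22 185.85 136.62] yaw 36.1 F [-0.6 -0.9  5.6] T [-0.088  0.08   0.179]
```

```bash

python3 -m jog '0 0 0 0 0 0 0;0 0 0 0 0 0 0.5;0 0 0 0 0 0 1;0 0 0 0 0 0 1;0 0 0 0 0 0 1' >/dev/null
python3 -m jog '0 0 -30 0 0 0 1;0 0 -80 0 0 0 1;0 0 -127 0 0 0 1;0 0 -127 0 0 0 1;0 0 -127 0 0 0 1;0 0 -127 0 0 0 1;0 0 -127 0 0 0 1'; python3 - <<'E'
from h import *
for i in range(3):
    s,d=grab('wrist','w7_%d.png'%i); W=cloud(s,d); R=np.hypot(W[...,0]-470.3,W[...,1]-185.6)
    z=W[...,2]; q=W[(R<30)&(z>158)&(z<175)]; qq=z[(R<15)&(z>158)&(z<175)]; sh=z[(R>27)&(R<36)&(z>90)&(z<130)]
    print(s['eef_pos'].round(1),cv2.minEnclosingCircle(q[:,:2].astype(np.float32)),np.median(qq),qq.mean(),np.median(sh))
grab('scene','c7.png');grab('side','s7.png')
E
```

```text
clock: 23.0
eef_pos: [469.9, 185.3, 261.6]
tool_rot: [-3.141, 0.002, 0.629]
force: [-0.0, 0.4, -0.8]
width: 85.8
[469.9 185.3 261.6] ((470.4849548339844, 185.59873962402344), 25.327985763549805) 166.12832205033456 166.1644452098075 109.30417950744811
[470.1 185.4 261.8] ((470.4399108886719, 185.61004638671875), 25.232929229736328) 166.20757277733804 166.2122582365192 109.27668549270595
[470.2 185.4 261.9] ((470.1636962890625, 185.68072509765625), 25.519657135009766) 166.11642656433827 166.17856393973835 109.36244370686597
```

View pics/s7.png

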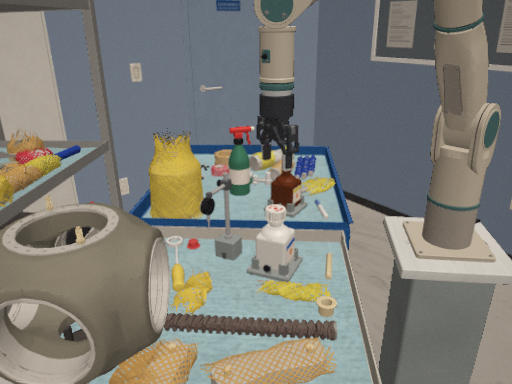

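View pics/c7.png

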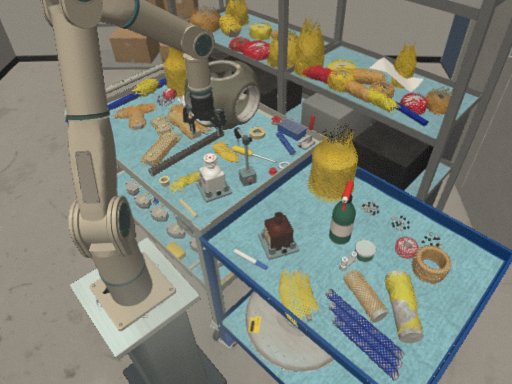

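```bash
python3 - <<'E'
from h import *
import pickle
# shell heading from red arrows in ortho view; poses: w6_1 then w7_1; w2 brown for reference
def ortho(fn,s,d0,c,z):
    d=dict(d0); im=cv2.imread('pics/'+fn)[...,::-1]
    y,x=np.mgrid[-24:24:.2,-24:24:.2]; X=np.stack([c[0]+x,c[1]-y,np.full_like(x,z)],-1).reshape(-1,3)
    uv=proj(s,d,X).reshape(240,240,2).astype(np.float32)
    o=cv2.remap(np.ascontiguousarray(im),uv[...,0],uv[...,1],cv2.INTER_CUBIC).astype(int)
    return np.clip(o[...,0]-o[...,1],0,255).astype(np.float32)
s,d=grab('wrist')
def pose(p,yaw): 
    return dict(eef_pos=np.array(p,float),tool_rot=np.array([3.141593,0,yaw]))
a=ortho('w6_1.png',pose((470.02,185.36,263.73),0.751),d,(470.4,185.6),166.2)
b=ortho('w7_1.png',pose((470.1,185.4,261.8),0.629),d,(470.4,185.6),166.2)
def centre(o):
    h=o.copy(); v,u=np.mgrid[0:240,0:240]; m=(np.hypot(u-120,v-120)<30)&(o>60); return u[m].mean(),v[m].mean()
def pol(o):
    return cv2.warpPolar(o,(60,720),centre(o),90,cv2.INTER_LINEAR)[:,35:60*1].sum(1)
A,B=pol(a),pol(b)
cc=[np.dot(A-A.mean(),np.roll(B,k)-B.mean()) for k in range(720)]
k=int(np.argmax(cc)); k=(k+360)%720-360
print('centres',centre(a),centre(b),'roll of B onto A deg (image cw positive):',k/2)
E
```

```text
centres (np.float64(121.77281368821293), np.float64(121.88212927756653)) (np.float64(121.20978682170542), np.float64(121.07945736434108)) roll of B onto A deg (image cw positive): -3.0
```

```bash
python3 -c "
from h import *
print(ctrl.read_state()['clock']); print(ctrl.finish_job())"
```

```text
23.3
the job is handed in; nothing more can be done
None
```

The white cap is off the brown bottle and screwed onto the white one. I handed the job in at 23.3 s of the 64 s allowed; no verdict was reported.

**What I did:** I pressed the cap down (8 to 21 N, mostly 10 to 14) while turning it about 93° anticlockwise, lifted it clear and carried it over. It dropped straight onto the white bottle's thread. I then turned it clockwise until the torque rose, let go and measured. I regripped and tightened it a little more, then let go again.

**Last checks:**
- **Position:** the cap is centred within about 0.5 mm. After the first tightening its top was level to about 0.001 rad; I did not remeasure tilt after the second.
- **Depth:** it is drawn down about 1.0 mm, within the 0.6 to 2.4 mm range. I got this by comparing its top height with the cap on the brown bottle, which is good to about 0.15 mm.
- **Surroundings:** the last side and scene pictures showed nothing knocked over or visibly shifted. I did not measure the positions again.

**What disagreed:**
- **Torque against depth:** the torque at the end was about 0.2 N m, which points to a tighter cap (about 50° on the thread). The measured depth points to about 38°. Both are within snug, and friction from pressing may account for part of the gap.
- **Second tightening:** the tool turned 7°, but the shell turned only about 3°.

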